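# Pull the spent filter cassette from the print-room air filter

## Task

Turn the air filter's fan dial down (anticlockwise) until its white pointer stands at the green idle mark. Then pinch the two orange side catches of the used cassette, the one with the dark pleats, and lift it straight out. Finish still holding it by its pinched catches, level and still, with its underside 5 to 10 cm above the unit; leave the white cassette, the spool, the bracket and the scraper where they are.

Things in the scene. Friction and masses are not known exactly. Their poses are not given: they have to be found in the camera images.
- dial_grip (a point): Fan dial in the middle of the flat deck of the air-filter unit: a grey bar grip 46 long x 14 wide x 34 high (mm) with a white line on one end, on a black turning skirt 64 mm across. The point lies on the dial's vertical axis, 31 mm above the deck (bar from 10 to 44 mm above the deck). Its x axis runs along the bar away from the white-line end; z up. Light friction (0.05 N m); stays where left.
- dial_pointer (a point): The white pointer line at the rim of the dial's skirt, 30 mm from the dial axis and 10 mm above the deck; turns with the dial.
- idle_mark (a point): The green idle mark, a small green clip (13 x 6 mm) on the aluminium scale plate around the dial, 42 mm from the dial axis, 4 mm above the deck. Its place round the scale varies. Its own x axis points towards the dial axis.
- dial (a joint): Angle of the dial in rad, 0 to 4.7, growing clockwise seen from above (more fan). The fan is turned down anticlockwise; the idle mark always lies 0.6 to 2.4 rad anticlockwise of the pointer at the start.
- unit: The air-filter unit, a fixed black box 150 (its x) x 360 (its y) x 90 mm high (plus an aluminium duct stub on its far side, below deck level); origin at the centre of its underside, on the table. Dial at its centre; a cassette bay at 115 mm to each side along its y axis. The top (deck) is flat at 90 mm.
- spent_grip (a point): Midway between the two orange catches of the used cassette, 23 mm above the deck when seated, 83 mm above its underside. The catches are upright tabs on its +x and -x sides, each 26 mm wide (y), 4.5 thick, rising 38 mm above the deck; 56 mm over their outer faces when free, 42 mm when fully pinched. Its x axis is the pinch direction, z is up.
- spent_foot (a point): Centre of the underside of the used cassette (30 mm above the table when seated). Axes as spent_grip.
- spent_near (a joint): Travel inwards of the used cassette's catch on its -x side: 0 free, 0.007 m fully pinched. Spring 3 N at 0 rising to 7 N at full travel. A tooth at its foot hooks under the deck until the catch has gone in about 5 mm; the cassette cannot be lifted until both are pinched.
- spent_far (a joint): The same for the catch on its +x side.
- fresh_grip (a point): The other cassette, of the same build but with WHITE pleats, in the other bay: stays where it is. Point and axes as for spent_grip.
- spool: Bystander: orange filament spool lying flat, 200 mm diameter, 60 mm high, origin at the centre of its underside.
- bracket: Bystander: grey printed angle bracket, 90 x 60 x 78 mm high, origin at the centre of its underside.
- scraper: Bystander: bed scraper with a black handle, 260 mm long, lying flat on the table to the left of the unit, origin at its middle.
- spent: The used filter cassette, with DARK brown-black pleats on top, in one of the two bays. Blue body 42 x 60 x 66 mm, 60 mm of it sunk in the bay with 1 to 1.5 mm play all round, so its top stands 6 mm above the deck. About 0.15 kg (0.11 to 0.2). Origin and axes as spent_foot.
Things that resemble listed ones, but are neither listed nor needed, are in the scene too. What is shaped like the spent but red is not meant.

How it is judged:
By the outcome, as a careful person would: the job done as asked, in the order asked, and still so for the second after the job is handed in, while the arm keeps its last pose, push and grip.
It also fails if it takes over 64 s, if anything falls off the work surface, if the arm or the gripper's body presses on something with over 40 N, if the wrist force passes 120 N, or if a joint passes its speed limit or range.

## Robot

A 6-joint arm with a two-finger parallel gripper is mounted at the origin on the work surface. World frame = base frame: x ahead of the robot, y to its left, z up, the work surface at z = 0. Lengths are in m, angles in rad, forces in N, time in s.
With the tool pointing down it reaches from about 0.35 to 0.775 m from the base axis. Payload 7.3 kg.
Tool frame: the origin (TCP) lies at the centre of the arm's flange, where the gripper is bolted on; the fingertips stand 178 mm ahead of it and the grasp point (between the pads) lies 159 mm ahead of it (bot.tcp_to_tips is the distance from the TCP to the fingertips, in m); x points along the fingers, z is the direction in which the jaws open and shut, and the axes are right-handed (so a half turn about x gives the same grasp; the last joint's range is limited). The gripper opens to 92 mm and grips with 3 to 60 N. Pads are 19 mm wide; open, the fingers measure 130 mm over their backs; the gripper's body (75 mm by 190 mm) begins 47 mm behind the grasp point.
Start: joints at [-1.469, 0.342, 1.524, -0, 1.275, -0.146], TCP at [0.129, -0.509, 0.405] pointing down, gripper open.
Joint ranges: [-2.53, 2.53], [-0.77, 2.02], [0.04, 2.7], [-1, 4.14], [0.28, 2.66], [-3.11, 3.11]. Speed limits (rad/s): [2.57, 2.57, 3.14, 3.14, 3.14, 3.14].

## Interface

Orientations are given as a rotation vector (axis times angle).
In Python, from rig import bot gives the robot as it stands. Calls block until the motion is done:
- bot.goto(position, orientation): joint-space move of the TCP to a pose.
- bot.move_linear(position, v=0.15, frame=None, force_limit=None): straight line of the TCP; frame=None keeps the orientation; v is the mean speed in m/s. With force_limit (N) it stops when the force on the tool has changed by that much, and returns True; else False.
- bot.goto_joints(angles): joint-space move.
- bot.move_gripper(opening): finger opening in m; the grip force is fixed at half the most; returns when the fingers have stopped.
- bot.pause(seconds).
- bot.ik(position, orientation): joint angles nearest the present ones, or None.
- bot.get_obs(): the state.
- bot.get_image(name): name is "scene" or "top" or "wrist"; returns the picture (384x512x3 uint8, red, green, blue); there is no depth.
- bot.calibration(name): a dict with "vfov" (degrees; the focal length in pixels is half the picture's height over the tangent of half this angle, whatever the lens; pixels are square), "cx", "cy" (the principal point, pixels), "R" (3x3) and "t" (3): a world point X has camera coordinates R X + t; the wrist camera has in their place "hand_eye" (4x4, takes a point from camera to tool coordinates, whose origin is the TCP and whose axes are the tool frame's). Camera axes: x right, y down, z forward; pixel columns grow to the right and rows downward; lengths in m; the calibration is good to about 2 mm. The wrist camera is an equidistant fisheye: a pixel r from the principal point sees the ray r / f radians off the axis. A picture is of the moment at which its call begins: read the wrist's pose just before it. calibration takes no time and is no camera call.
A pose or a line that the arm cannot do raises bot.IKError and nothing moves.
- bot.job_done(): hands the job in, once; it reports no verdict.
The state is a dict: "clock": time; "joint_pos": joint angles; "qd": joint speeds; "effort": joint torques, N m; "tool_pos": TCP position; "ee_rot": TCP orientation; "force": force on the tool from outside, world axes, zero at the start; "torque": the same for the moment, N m; "finger_gap": finger opening in m.
Only numpy, scipy, OpenCV 4.12 (cv2) and the standard library are available. Lean on these libraries where they do the work, as an engineer would, in place of code of your own. Each camera call takes 0.05 s, during which the arm holds its last target.

## Working session

There is one attempt and no reset: what is moved stays moved. The work goes in short steps, each a Python script; the robot and the scene stay as the last script left them, time stands still between calls to the robot, and variables do not carry over. Pictures are saved under pics/ and viewed, and the job is handed in when it is done.

```bash
ls; mkdir -p pics; python3 - <<'E'
from rig import bot
import cv2
for n in ("scene","top","wrist"):
    im=bot.get_image(n); cv2.imwrite(f"pics/a_{n}.png",im[:,:,::-1])
    print(n,bot.calibration(n))
o=bot.get_obs(); print(o)
E
```

```text
pics
scene {'vfov': 53.753984616872856, 'cx': 250.28370706192587, 'cy': 190.80181466085875, 'R': array([[ 0.57094946,  0.82061767,  0.02456318],
       [ 0.45439018, -0.29094283, -0.84195121],
       [-0.68377356,  0.49187286, -0.53899426]]), 't': array([-0.29273407, -0.15112517,  1.65930377])}
top {'vfov': 51.857594236595254, 'cx': 256.6039167743027, 'cy': 188.84086481515521, 'R': array([[ 0.01799948, -0.99982843,  0.00437439],
       [-0.99530863, -0.01833375, -0.09499788],
       [ 0.09506178, -0.00264395, -0.99546786]]), 't': array([-0.00366946,  0.49360764,  1.19085305])}
wrist {'vfov': 65.70646984690485, 'cx': 255.7498195326522, 'cy': 193.69509552517448, 'hand_eye': array([[ 2.68445542e-05, -2.50854166e-01,  9.68024890e-01,
         2.01788599e-02],
       [ 4.74295247e-04, -9.68024778e-01, -2.50854150e-01,
         6.67292672e-02],
       [ 9.99999887e-01,  4.65863672e-04,  9.29927449e-05,
        -1.03637399e-04],
       [ 0.00000000e+00,  0.00000000e+00,  0.00000000e+00,
         1.00000000e+00]])}
{'clock': 0.15, 'joint_pos': array([-1.46903797e+00,  3.42541811e-01,  1.52478716e+00,  8.66166865e-06,
        1.27540441e+00, -1.45982335e-01]), 'qd': array([-0.00051483, -0.00224487, -0.00429751,  0.00015719, -0.00201643,
       -0.00025046]), 'effort': array([ 1.53315999e-03, -4.31468868e+01, -2.44352084e+01,  7.18001928e-02,
        5.37849020e-02, -8.77681714e-05]), 'tool_pos': array([ 0.1287588 , -0.50886139,  0.40421897]), 'ee_rot': array([ 1.02559399,  1.31706307, -1.0242093 ]), 'force': array([ 0.20592482, -0.09187066,  0.481513  ]), 'torque': array([-0.04635379, -0.0286813 , -0.04380926]), 'finger_gap': 0.09201511585327783}
```

View pics/a_scene.png

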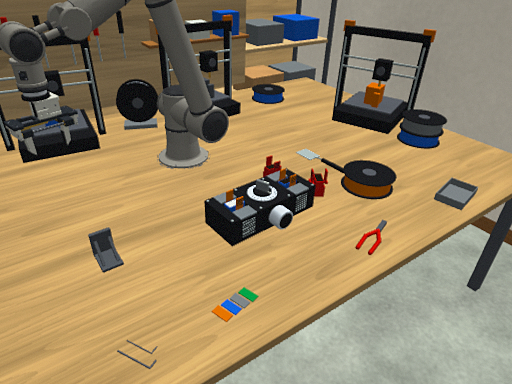

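View pics/a_top.png

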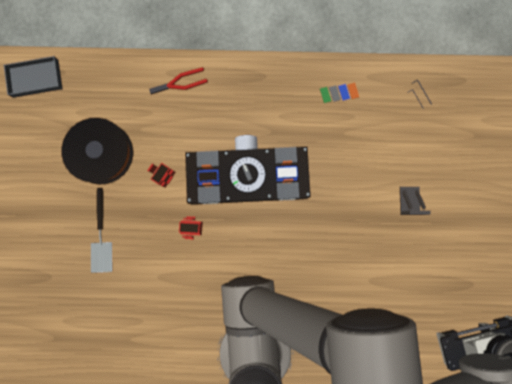

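```bash
python3 - <<'E'
import cv2
im=cv2.imread("pics/a_top.png")
E
```

```text
(no output)
```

The top view shows the unit centred at (247,174). The dark-pleat cassette is at (208,177), the white one at (287,172), and red lookalikes are at (162,175) and (191,228). I'll check with a crop and locate the unit.

```bash
cat > h.py <<'E'
import numpy as np, cv2
from scipy.spatial.transform import Rotation as Rn
from rig import bot
def proj(n,X):
    c=bot.calibration(n); f=192/np.tan(np.radians(c['vfov']/2))
    p=np.asarray(X)@c['R'].T+c['t']; return np.stack([c['cx']+f*p[...,0]/p[...,2],c['cy']+f*p[...,1]/p[...,2]],-1)
def ray(n,uv,z):
    c=bot.calibration(n); f=192/np.tan(np.radians(c['vfov']/2))
    d=np.array([(uv[0]-c['cx'])/f,(uv[1]-c['cy'])/f,1])@c['R']; o=-c['R'].T@c['t']
    return o+d*(z-o[2])/d[2]
def wfm(o):
    T=np.eye(4);T[:3,:3]=Rn.from_rotvec(o['ee_rot']).as_matrix();T[:3,3]=o['tool_pos']
    return T@bot.calibration('wrist')['hand_eye']
def wray(o,uv,z):
    c=bot.calibration('wrist'); f=192/np.tan(np.radians(c['vfov']/2)); T=wfm(o)
    q=np.array([uv[0]-c['cx'],uv[1]-c['cy']]); r=np.hypot(*q); th=r/f
    d=T[:3,:3]@np.array([*(q/max(r,1e-9)*np.sin(th)),np.cos(th)]); return T[:3,3]+d*(z-T[2,3])/d[2]
def wproj(o,X):
    c=bot.calibration('wrist'); f=192/np.tan(np.radians(c['vfov']/2)); T=wfm(o)
    p=(np.asarray(X)-T[:3,3])@T[:3,:3]; s=np.hypot(p[...,0],p[...,1]); th=np.arctan2(s,p[...,2])
    k=(f*th/np.maximum(s,1e-9))[...,None]; return np.array([c['cx'],c['cy']])+k*p[...,:2]
def down(a):
    "tool x down, jaw axis z at world yaw a"
    x=np.array([0,0,-1.]);z=np.array([np.cos(a),np.sin(a),0]);return Rn.from_matrix(np.stack([x,np.cross(z,x),z],1)).as_rotvec()
E
python3 - <<'E'
from h import *
im=cv2.imread("pics/a_top.png"); cv2.imwrite("pics/b.png",cv2.resize(im[120:250,140:320],None,fx=4.4,fy=4.4,interpolation=cv2.INTER_CUBIC))
im=cv2.imread("pics/a_scene.png"); cv2.imwrite("pics/c.png",cv2.resize(im[145:245,195:335],None,fx=5.5,fy=5.5,interpolation=cv2.INTER_CUBIC))
for p in [(247,174),(208,177),(287,172),(186,151),(308,147),(310,199),(188,204)]: print(p,ray('top',p,.09))
E
```

```text
(247, 174) [0.53019394 0.03427918 0.09      ]
(208, 177) [0.51927557 0.14766482 0.09      ]
(287, 172) [ 0.53824743 -0.08232196  0.09      ]
(186, 151) [0.59480831 0.2143674  0.09      ]
(308, 147) [ 0.61346161 -0.14322502  0.09      ]
(310, 199) [ 0.46049926 -0.14989031  0.09      ]
(188, 204) [0.43953797 0.20315077 0.09      ]
```

View pics/b.png

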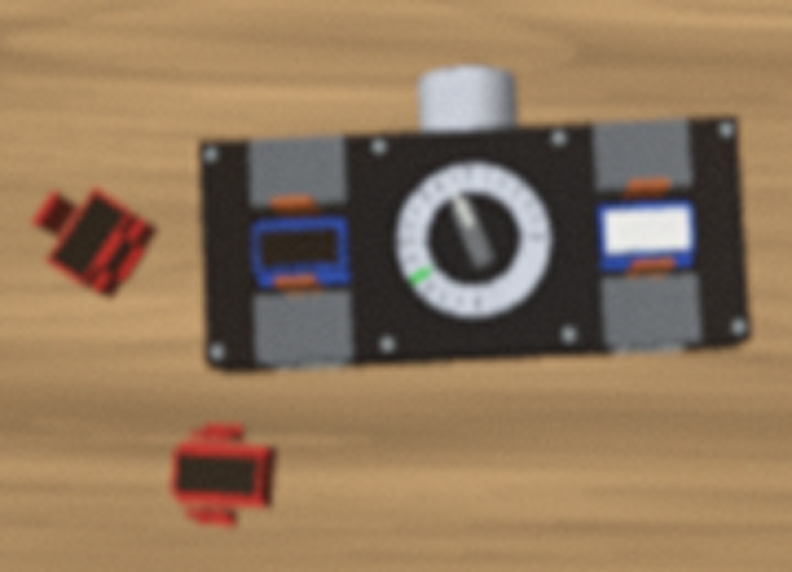

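View pics/c.png

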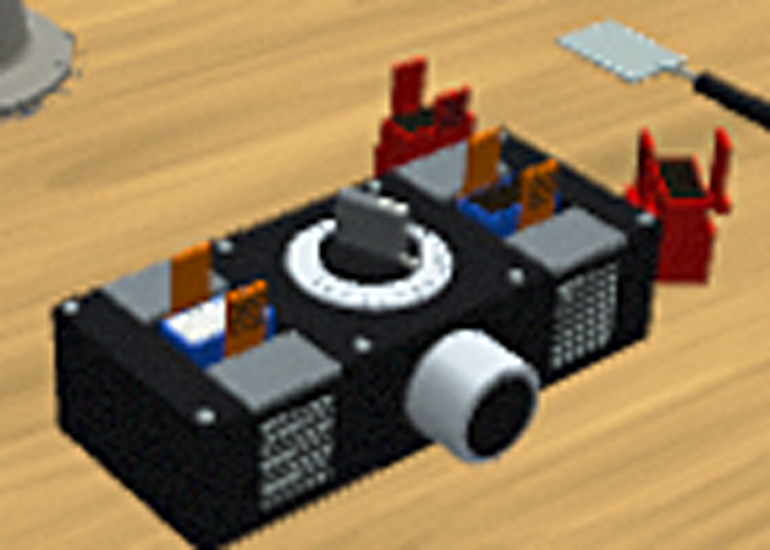

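The target is the blue cassette with dark pleats in the left (+y) bay, at top pixel (208,177). It has orange catches at crop (293,203) and (298,283). The white one and both red ones are rejected. Now a wrist view from above.

```bash
python3 - <<'E'
from h import *
q0=bot.get_obs()['joint_pos']
for a in (2.0,-1.12,3.7,.6,-1.52,1.62,0.055,3.2):
    print(a,bot.ik([.528,.032,.33],down(a)))
c=np.array([.48,.032,.46])
for a in (1.625,-1.52):
    print(a,bot.ik(c,down(a)))
# camera displaced along tool y: z x x
a=-1.52
R=Rn.from_rotvec(down(a)).as_matrix(); print(R[:,1])
pos=np.array([.528,.032,.40])
bot.goto(pos,down(a)); o=bot.get_obs(); im=bot.get_image('wrist')
cv2.imwrite("pics/d.png",im[:,:,::-1]); np.save('o_d.npy',o,allow_pickle=True); print(o['clock'],o['joint_pos'],o['force'])
E
```

```text
2.0 [-8.44068661e-02  4.21245243e-01  1.62394879e+00 -4.44089210e-16
  1.09639862e+00 -2.08440687e+00]
-1.12 [-8.44068661e-02  4.21245243e-01  1.62394879e+00 -4.44089210e-16
  1.09639862e+00  1.03559313e+00]
3.7 [-8.44068661e-02  4.21245243e-01  1.62394879e+00 -8.88178420e-16
  1.09639862e+00  2.49877844e+00]
0.6 [-8.44068661e-02  4.21245243e-01  1.62394879e+00 -4.44089210e-16
  1.09639862e+00 -6.84406866e-01]
-1.52 [-0.08440687  0.42124524  1.62394879  0.          1.09639862  1.43559313]
1.62 [-8.44068661e-02  4.21245243e-01  1.62394879e+00 -4.44089210e-16
  1.09639862e+00 -1.70440687e+00]
0.055 [-8.44068661e-02  4.21245243e-01  1.62394879e+00 -4.44089210e-16
  1.09639862e+00 -1.39406866e-01]
3.2 [-0.08440687  0.42124524  1.62394879  0.          1.09639862  2.99877844]
1.625 [-9.29212666e-02  2.20629043e-01  1.53850467e+00 -4.44089210e-16
  1.38245894e+00 -1.71792127e+00]
-1.52 [-0.09292127  0.22062904  1.53850467  0.          1.38245894  1.42707873]
[ 9.98710144e-01  5.07744849e-02 -1.11022302e-16]
2.5417 [-8.57458808e-02  3.53144800e-01  1.52104268e+00 -2.04720540e-04
  1.26738252e+00  1.43531866e+00] [ 0.54776473 -0.41657643  0.21414917]
```

View pics/d.png

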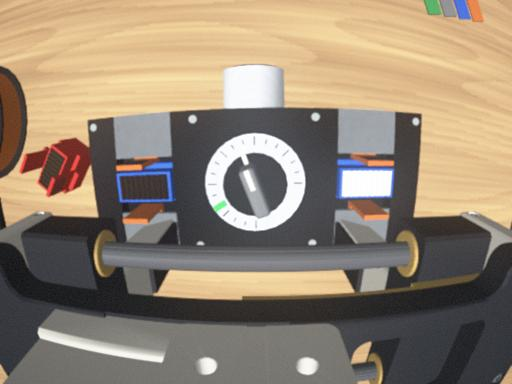

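The wrist view shows the dial ring centred near (255,182), the skirt pointer at (244,160), the green clip at (220,207) and the dark cassette's catches at (137,163) and (143,213). Measuring each precisely.

```bash
python3 - <<'E'
from h import *
o=np.load('o_d.npy',allow_pickle=True).item(); im=cv2.imread('pics/d.png')
hsv=cv2.cvtColor(im,cv2.COLOR_BGR2HSV)
def blobs(m,roi):
    x0,y0,x1,y1=roi; mm=np.zeros(m.shape,np.uint8); mm[y0:y1,x0:x1]=m[y0:y1,x0:x1]
    n,l,s,c=cv2.connectedComponentsWithStats(mm); return [(s[i,4],c[i].round(1),l==i) for i in range(1,n) if s[i,4]>8]
ring=((hsv[...,1]<60)&(hsv[...,2]>150)).astype(np.uint8)
b=max(blobs(ring,(195,125,312,240)),key=lambda t:t[0]); ys,xs=np.nonzero(b[2])
P=np.array([wray(o,(x,y),.094)[:2] for x,y in zip(xs,ys)])
(cx,cy),r=cv2.minEnclosingCircle(P.astype(np.float32)); print('ring',b[0],cx,cy,r)
g=blobs(((hsv[...,0]>45)&(hsv[...,0]<80)&(hsv[...,1]>120)).astype(np.uint8),(195,125,312,240))
c=np.array([cx,cy])
for s,p,_ in g:
    w=wray(o,p,.094)[:2]; print('green',s,p,w,np.hypot(*(w-c)),np.arctan2(*(w-c)[::-1]))
orr=blobs(((hsv[...,0]>5)&(hsv[...,0]<16)&(hsv[...,1]>170)).astype(np.uint8),(100,140,410,235))
for s,p,_ in orr: print('or',s,p,wray(o,p,.128),wray(o,p,.109))
for p in [(245,160),(244.5,160)]:
    w=wray(o,p,.1)[:2]; print('ptr',w,np.hypot(*(w-c)),np.arctan2(*(w-c)[::-1]))
S=[wray(o,p,.09)[:2] for p in [(94.5,128),(193,119),(316,117.5),(415.5,122)]]; print(S); d=S[0]-S[3];print('yaw',np.arctan2(-d[0],d[1]))
cv2.imwrite('pics/e.png',cv2.resize(im[125:240,90:310],None,fx=3.6,fy=3.6,interpolation=cv2.INTER_CUBIC))
E
```

```text
Traceback (most recent call last):
  File "h.py", line 15, in wray
    c=bot.calibration('wrist'); f=192/np.tan(np.radians(c['vfov']/2)); T=wfm(o)
                                                                         ~~~^^^
  File "h.py", line 13, in wfm
    return T@bot.calibration('wrist')['hand_eye']
             ~~~~~~~~~~~~~~~^^^^^^^^^
ValueError: time passes only in moves, steps and waits
```

```bash
sed -i "s/bot.calibration(/CAL(/g" h.py; sed -i '3a import functools\nCAL=functools.cache(lambda n: bot.calibration(n))' h.py
cat > m.py <<'E'
from h import *
import sys
o=np.load('o_d.npy',allow_pickle=True).item(); im=cv2.imread('pics/d.png')
hsv=cv2.cvtColor(im,cv2.COLOR_BGR2HSV)
def blobs(m,roi):
    x0,y0,x1,y1=roi; mm=np.zeros(m.shape,np.uint8); mm[y0:y1,x0:x1]=m[y0:y1,x0:x1]
    n,l,s,c=cv2.connectedComponentsWithStats(mm); return [(s[i,4],c[i].round(1),l==i) for i in range(1,n) if s[i,4]>8]
ring=((hsv[...,1]<60)&(hsv[...,2]>150)).astype(np.uint8)
b=max(blobs(ring,(195,125,312,240)),key=lambda t:t[0]); ys,xs=np.nonzero(b[2])
P=np.array([wray(o,(x,y),.094)[:2] for x,y in zip(xs,ys)])
(cx,cy),r=cv2.minEnclosingCircle(P.astype(np.float32)); print('ring',b[0],cx,cy,r)
g=blobs(((hsv[...,0]>45)&(hsv[...,0]<80)&(hsv[...,1]>120)).astype(np.uint8),(195,125,312,240))
c=np.array([cx,cy])
for s,p,_ in g:
    w=wray(o,p,.094)[:2]; print('green',s,p,w,np.hypot(*(w-c)),np.arctan2(*(w-c)[::-1]))
orr=blobs(((hsv[...,0]>5)&(hsv[...,0]<16)&(hsv[...,1]>170)).astype(np.uint8),(100,140,410,235))
for s,p,_ in orr: print('or',s,p,wray(o,p,.128),wray(o,p,.109))
for p in [(245,160),(244.5,160)]:
    w=wray(o,p,.1)[:2]; print('ptr',w,np.hypot(*(w-c)),np.arctan2(*(w-c)[::-1]))
S=[wray(o,p,.09)[:2] for p in [(94.5,128),(193,119),(316,117.5),(415.5,122)]]; print(S); d=S[0]-S[3];print('yaw',np.arctan2(-d[0],d[1]))
cv2.imwrite('pics/e.png',cv2.resize(im[125:240,90:310],None,fx=3.6,fy=3.6,interpolation=cv2.INTER_CUBIC))
E
python3 m.py
```

```text
ring 5258 0.531286358833313 0.03236999362707138 0.05017854645848274
green 49 [219.9 205.7] [0.50641044 0.06632378] 0.042091221492034626 2.203094466410912
ptr [0.55474835 0.0427513 ] 0.025656120337322574 0.4165771523670836
ptr [0.55472585 0.04322561] 0.025831262989007366 0.4337218471792702
[array([0.58360177, 0.20686315]), array([0.59201954, 0.09589225]), array([ 0.59945713, -0.02416426]), array([ 0.60714558, -0.13546591])]
yaw 0.06866724994466009
```

```bash
sleep 5; ls pics
```

```text
a_scene.png
a_top.png
a_wrist.png
b.png
c.png
d.png
e.png
```

View pics/e.png

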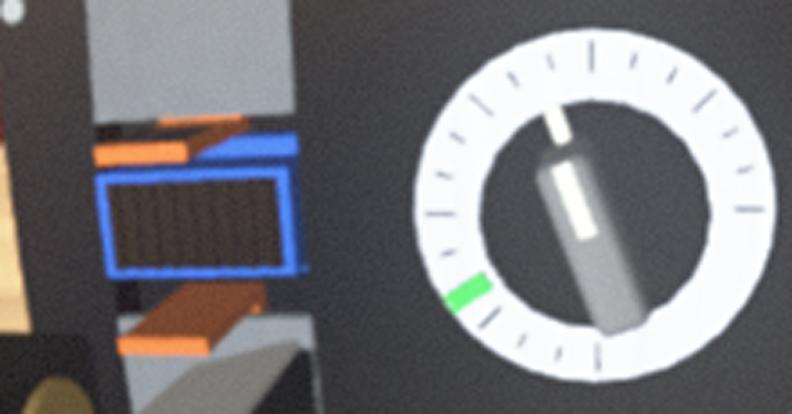

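```bash
python3 - <<'E'
from h import *
o=np.load('o_d.npy',allow_pickle=True).item()
c=np.array([.5313,.0324])
f=lambda p,z:wray(o,(p[0]/3.6+90-.36,p[1]/3.6+125-.36),z)[:2]
for p in [(550,107),(558,125),(566,143)]:
    w=f(p,.1)-c; print('ptr',np.hypot(*w),np.arctan2(w[1],w[0]))
a,b=f((562,162),.134),f((585,238),.134); w=a-b; print('white top line',np.arctan2(w[1],w[0]))
b=f((619,328),.134); w=a-b; print('bar',(a+b)/2,np.hypot(*w),np.arctan2(w[1],w[0]))
A,B=f((141,152),.128),f((165,345),.128); print('catches',A,B,np.hypot(*(A-B)),(A+B)/2)
for p in [(105,177),(284,170),(295,270),(110,273)]: print(f(p,.096))
c0=np.mean([f(p,.096) for p in [(105,177),(284,170),(295,270),(110,273)]],0);print('body',c0)
E
```

```text
ptr 0.03154668405191059 0.42584513586784023
ptr 0.026325180071488874 0.41938296841926964
ptr 0.02108376316406412 0.40963505977818604
white top line 0.33341359062819237
bar [0.53146976 0.03302874] 0.04289451635484962 0.36985964855684605
catches [0.5489646 0.1481904] [0.49747071 0.1443351 ] 0.051638004419810056 [0.52321765 0.14626275]
[0.53549629 0.17476792]
[0.53934762 0.11888649]
[0.51069039 0.11617595]
[0.50651752 0.17499044]
body [0.52301296 0.1462052 ]
```

All measurements are consistent: ring radius 50 mm, green clip at 42.1 mm, catch spacing 51.6 mm. The pointer sits at about 0.42 rad and green at 2.20, so the turn is about 1.78 rad anticlockwise. Next I grip the dial and turn it.

```bash
python3 - <<'E'
from h import *
c=np.array([.5313,.0324]); a0=.41-np.pi/2
bot.goto([*c,.33],down(a0)); bot.move_gripper(.05)
print(bot.move_linear([*c,.284],v=.1,force_limit=12)); print(bot.get_obs()['tool_pos'])
bot.move_gripper(0.0); o=bot.get_obs(); print(o['finger_gap'],o['force'],o['torque'],o['clock'])
im=bot.get_image('wrist'); cv2.imwrite('pics/f.png',im[:,:,::-1])
E
```

```text
False
[0.53151434 0.03236146 0.28426145]
0.013819989787361745 [-0.64801166 -0.0334015   2.09988908] [0.03146304 0.07451609 0.03631412] 5.1417
```

View pics/f.png

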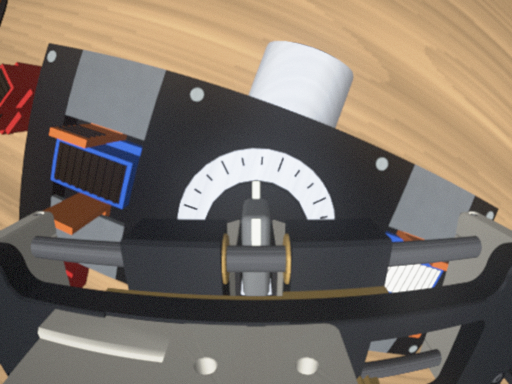

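The grip shows 13.8 mm on the bar, with the pointer centred at (256,188). Turning now.

```bash
python3 - <<'E'
from h import *
q=bot.get_obs()['joint_pos'].copy()
o=bot.get_obs(); z=Rn.from_rotvec(o['ee_rot']).as_matrix()[:,2]; a=np.arctan2(z[1],z[0]); d=2.203-np.pi/2-a; print('turn',d)
for k in (1,2,3):
    t=q.copy(); t[5]-=d*k/3; bot.goto_joints(t); o=bot.get_obs(); print(o['force'],o['torque'],o['tool_pos'])
bot.pause(.2); o=bot.get_obs(); z=Rn.from_rotvec(o['ee_rot']).as_matrix()[:,2]; print(np.arctan2(z[1],z[0])+np.pi/2,o['finger_gap'],o['clock'])
bot.move_gripper(.05); bot.move_linear([.5313,.0324,.33],v=.12)
bot.goto([.528,.032,.40],down(-1.52)); o=bot.get_obs(); im=bot.get_image('wrist')
cv2.imwrite("pics/d.png",im[:,:,::-1]); np.save('o_d.npy',o,allow_pickle=True);print(o['clock'])
E
python3 m.py
```

```text
turn 1.7929061625633298
[-0.70278924  1.03242543  1.01365032] [0.14949836 0.05416117 0.01871974] [0.53124277 0.03255515 0.28415121]
[-1.24500826  1.97088225  2.73878877] [0.37638712 0.2030075  0.0077071 ] [0.53113648 0.03259641 0.2841441 ]
[-3.90943571  2.07485091  3.99971731] [0.4239106  0.51639763 0.0813201 ] [0.53103793 0.03256353 0.28412023]
2.201275092327674 0.014145929251220593 7.2667
10.4333
ring 5256 0.5311341285705566 0.03226326406002045 0.0501527301967144
green 45 [220.6 205.4] [0.50653193 0.06634917] 0.042037092432294684 2.195984391238775
ptr [0.55450334 0.04358592] 0.0259677228176808 0.4511803590824776
ptr [0.55448009 0.04405952] 0.02615694405494602 0.4678629868099758
[array([0.5830434 , 0.20753552]), array([0.59162896, 0.09671419]), array([ 0.59924832, -0.02315282]), array([ 0.60710218, -0.13424969])]
yaw 0.07027561716206844
```

View pics/e.png

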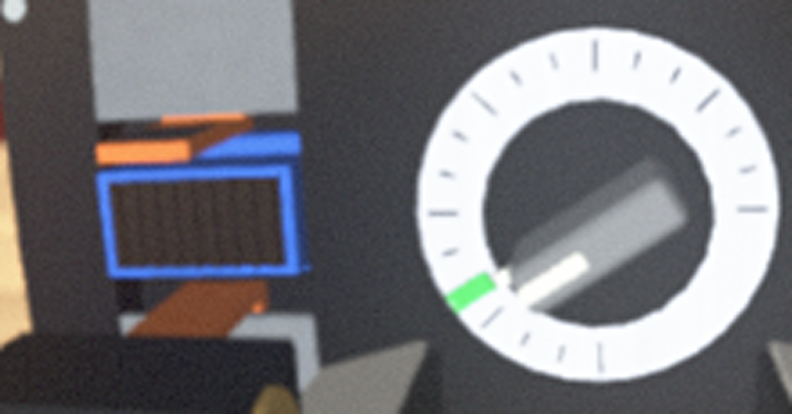

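The pointer at crop (503,277) is next to the green clip at (470,292), but the bar hides part of it. I'll take a closer look from the green side.

```bash
python3 - <<'E'
from h import *
bot.goto([.5312,.0323,.335],down(.63)); o=bot.get_obs(); im=bot.get_image('wrist')[:,:,::-1]
cv2.imwrite("pics/g.png",im); np.save('o_g.npy',o,allow_pickle=True);print(o['clock'])
cv2.imwrite("pics/g2.png",cv2.resize(im[90:240,170:340],None,fx=4,fy=4,interpolation=cv2.INTER_CUBIC))
E
```

```text
12.3417
```

View pics/g2.png

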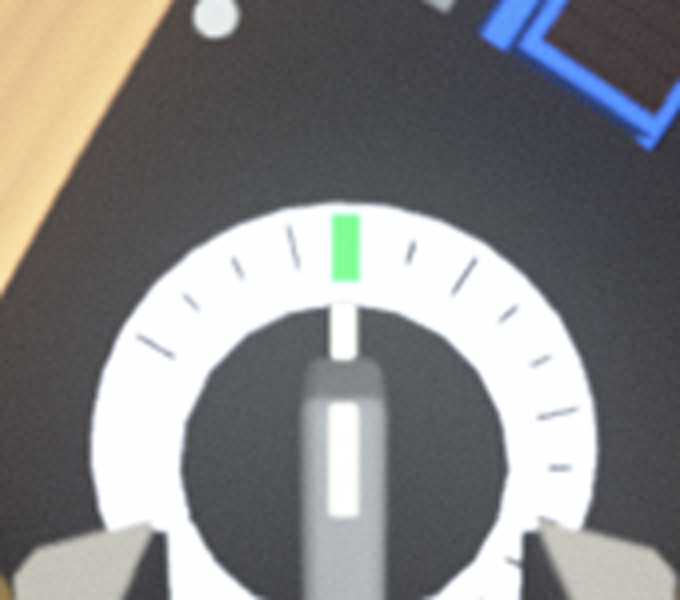

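The pointer (x=343) lines up with the green clip (x=346), within about 0.02 rad. Next I re-measure the cassette and approach it.

```bash
python3 - <<'E'
from h import *
o=np.load('o_d.npy',allow_pickle=True).item()
f=lambda p,z:wray(o,(p[0]/3.6+90-.36,p[1]/3.6+125-.36),z)[:2]
bq=[f(p,.096) for p in [(107,177),(284,170),(295,270),(110,273)]]; print('body',np.mean(bq,0))
y=.069; s=np.array([.5312-np.sin(y)*.115,.0323+np.cos(y)*.115]); print('model',s)
bot.goto([*s,.335],down(y)); bot.move_gripper(.08); print(bot.get_obs()['tool_pos'])
print(bot.move_linear([*s,.275],v=.08,force_limit=10)); o=bot.get_obs(); print(o['tool_pos'],o['force'],o['clock'])
np.save('o_h.npy',o,allow_pickle=True); cv2.imwrite('pics/h.png',bot.get_image('wrist')[:,:,::-1])
E
```

```text
body [0.52333081 0.14709544]
model [0.52327129 0.14702635]
[0.52328171 0.14700972 0.33501141]
False
[0.52347677 0.14707345 0.27541295] [-0.0979177   0.53709736  0.4259279 ] 14.75
```

View pics/h.png

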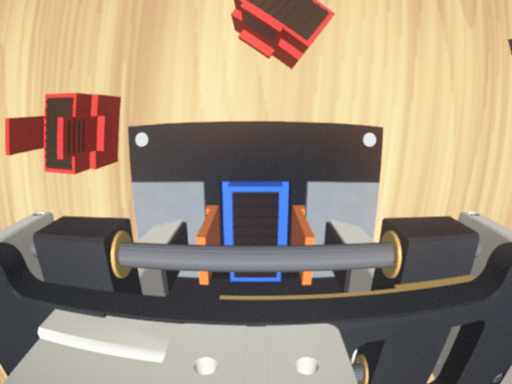

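The catches at (207,240) and (302,240) sit symmetric between the fingers, with dark pleats between them. Pinching now.

```bash
python3 - <<'E'
from h import *
bot.move_gripper(0.03); bot.pause(.2); o=bot.get_obs(); print(o['finger_gap'],o['tool_pos'],o['force'],o['torque'],o['clock'])
cv2.imwrite('pics/i.png',bot.get_image('wrist')[:,:,::-1])
E
```

```text
0.03848069739033216 [0.52327933 0.14703618 0.275644  ] [-1.07671282 -1.10370902  4.54728416] [-0.12644487  0.18182589 -0.02129472] 15.7417
```

View pics/i.png

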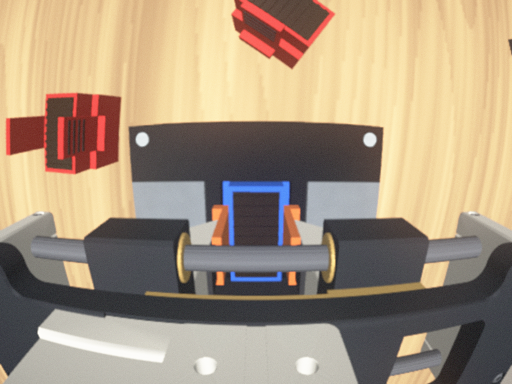

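Both catches are pinched, with a gap of 38.5 mm. Lifting with a force guard.

```bash
python3 - <<'E'
from h import *
p=bot.get_obs()['tool_pos'].copy(); p[:2]=[.52327,.14703]
print(bot.move_linear([p[0],p[1],.295],v=.04,force_limit=12)); o=bot.get_obs(); print(o['tool_pos'],o['force'],o['finger_gap'])
if o['tool_pos'][2]>.292:
    print(bot.move_linear([p[0],p[1],.41],v=.08,force_limit=12))
bot.pause(.3); o=bot.get_obs(); print(o['tool_pos'],o['force'],o['finger_gap'],o['clock'])
for n in('wrist','scene','top'): cv2.imwrite(f'pics/j_{n}.png',bot.get_image(n)[:,:,::-1])
im=cv2.imread('pics/j_scene.png'); cv2.imwrite("pics/j2.png",cv2.resize(im[60:260,195:345],None,fx=3,fy=3,interpolation=cv2.INTER_CUBIC))
# expected underside corners
y=.069
for z in (.165,.231): print(z,proj('scene',np.array([[.5233+np.cos(y)*a-np.sin(y)*b,.147+np.sin(y)*a+np.cos(y)*b,z] for a in(-.021,.021) for b in(-.03,.03)])).round(1).tolist())
E
```

```text
False
[0.52317797 0.14703328 0.29497241] [ 0.03240514 -0.37940153 -2.11937248] 0.03845091448993222
False
[0.52328527 0.14703012 0.40983833] [-0.51396093 -0.86145554 -1.75532938] 0.038283831520127834 18.3333
0.165 [[278.1, 162.9], [290.9, 158.0], [286.7, 167.8], [299.5, 162.7]]
0.231 [[279.4, 145.2], [292.5, 140.6], [288.2, 149.8], [301.4, 145.1]]
```

View pics/j2.png

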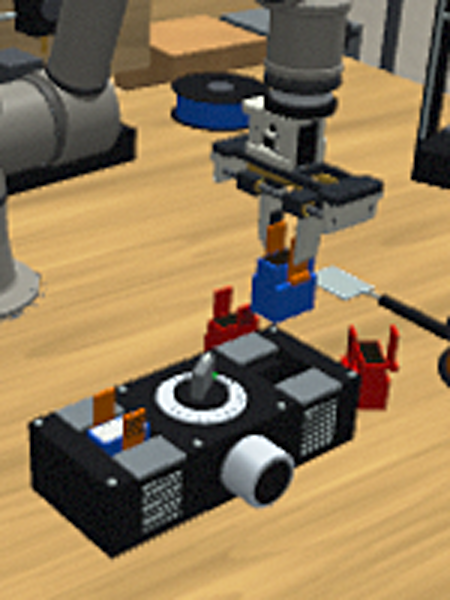

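View pics/j_wrist.png

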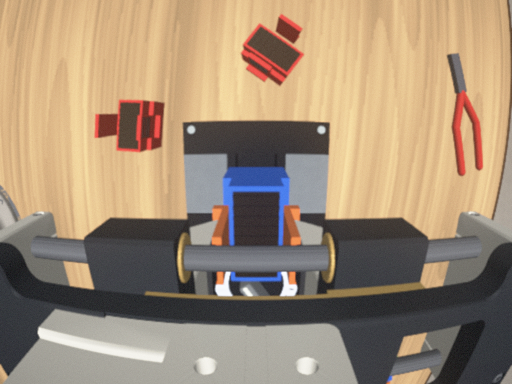

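View pics/j_top.png

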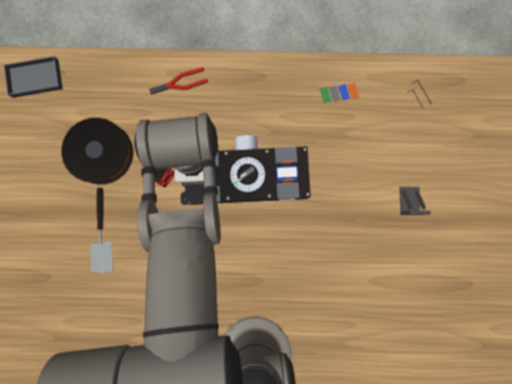

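The cassette is out with dark pleats visible. Its lower corner is near scene (292,166), against a predicted 163 to 168. The pleats sit at the same wrist pixels as when seated, so it is level and hasn't slipped. One last stillness check, then I hand in.

```bash
python3 - <<'E'
from h import *
bot.pause(1.0); o=bot.get_obs(); im=bot.get_image('wrist')[:,:,::-1]
a=cv2.imread('pics/j_wrist.png').astype(int); print('diff',np.abs(a-im)[165:280,215:300].mean(),o['tool_pos'],o['force'],o['finger_gap'],abs(o['qd']).max(),o['clock'])
i=cv2.imread('pics/i.png'); 
g=lambda m:cv2.cvtColor(np.ascontiguousarray(m,dtype=np.uint8),cv2.COLOR_BGR2GRAY)[195:240,215:300].astype(np.float32)
print('shift vs pinched',cv2.phaseCorrelate(g(i),g(im)))
bot.job_done()
E
```

```text
diff 2.4348849104859336 [0.52326505 0.14702675 0.41003168] [ 0.3844809   0.36997857 -1.90554198] 0.038436851809288 0.002325411645051497 19.4833
shift vs pinched ((0.2054389720088352, 1.0367895388519237), 0.4149017465850453)
the job is handed in; nothing more can be done
```

I turned the fan dial down to the green idle mark, pinched out the dark-pleat cassette and handed the job in at 19.5 s. The arm is still holding the cassette by both catches.

- **Dial:** I turned it about 1.79 rad anticlockwise. A close wrist view afterwards showed the pointer within about 0.02 rad of the green mark. One earlier view was ambiguous because the bar hid part of the pointer.
- **Cassette:** It came straight up about 135 mm, with no jamming and no force stop. Going by how far the arm lifted, the underside is about 7.5 cm above the unit, and the scene picture agrees.
- **Hold:** After a further second the arm was still, and the grip gap was steady at 38.4 mm. That is below the 42 mm fully-pinched width, so the catches are fully in; I put the difference down to give in the fingers. The extra load was about 1.9 N, which fits the cassette's weight. In the wrist picture the cassette sits about 1 px from where it was when first pinched, so it is level and has not visibly slipped.
- **Other items:** The white cassette, spool, bracket and scraper look unmoved in the last top view. I checked these by eye and did not measure them.

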